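# Scale straightedge along a gel cassette

## Robot

A 6-joint arm with a two-finger parallel gripper is mounted at the origin on the work surface. World frame = base frame: x ahead of the robot, y to its left, z up, the work surface at z = 0. Lengths are in m, angles in degrees, forces in N, time in s.
With the tool pointing down it reaches from about 0.35 to 0.875 m from the base axis. Payload 4.2 kg.
Tool frame: the origin (TCP) lies midway between the tips of the shut fingers; the grasp point (between the pads) lies 19 mm behind it; z points along the fingers, y is the line along which they close (so a half turn about z gives the same grasp; the last joint's range is limited). The gripper opens to 87 mm and grips with 3 to 60 N. Pads are 19 mm wide; open, the fingers measure 117 mm over their backs; the gripper's body (75 mm by 190 mm) begins 51 mm behind the grasp point.
Start: joints at [83.858, 22.042, 0.453, 0, -68.411, -14.817], TCP at [0.224, 0.584, 0.199] pointing down, gripper open.
Joint ranges: [-179.83, 179.83], [-69.29, 118.12], [-61.27, 80.66], [-181.25, 117.63], [-171.15, -9.14], [-177.46, 177.46]. Speed limits (degrees/s): [159.86, 159.86, 180, 180, 180, 180].

## Interface

Orientations are given as [roll, pitch, yaw] about the fixed x, y, z axes, in that order (R = Rz(yaw) Ry(pitch) Rx(roll)).
In Python, from workcell import env gives the robot as it stands. The module is installed in compiled form; this text tells all that it offers. Calls block until the motion is done:
- env.goto(position, orientation): joint-space move of the TCP to a pose.
- env.move_straight(position, rotation=None, rate=0.15, force_limit=None): straight line of the TCP; rotation=None keeps the orientation; rate is the mean speed in m/s. With force_limit (N) it stops when the force on the tool has changed by that much, and returns True; else False.
- env.set_joints(angles): joint-space move.
- env.gripper_to(opening, grasp_force=None): opening from 0.0 (shut) to 1.0 (fully open); grasp_force is the grip in N (None keeps the last); returns when the fingers have stopped.
- env.dwell(seconds).
- env.inverse_kinematics(position, orientation): joint angles nearest the present ones, or None.
- env.read_state(): the state.
- env.grab_frame(name): name is "scene" or "side" or "wrist"; returns a dict with "image" (480x640x3 uint8, blue, green, red), "fx", "fy", "cx", "cy" (pixels), "position" and "orientation" of the camera in the world. Camera axes: x right, y up, looking along -z (the intrinsics and any distortion apply to the point x, -y, -z); pixel columns grow to the right and rows downward; lengths in m; the calibration is good to about 2 mm. A picture is of the moment at which its call begins. There is no depth.
A pose or a line that the arm cannot do raises env.Unreachable and nothing moves.
- env.close_job(): hands the job in; it is judged then, once.
Trained networks look in a picture, given as the dict that the camera call returned (one of the last four; its "shot" number tells which), for a name from the list of things; names that differ only in an ending like _2 or _b are one class to them, and where a whole thing is asked for, a point or a joint stands for the part that bears it (a point fixed in the world has none). Each returns a list of dicts, best first, with "score" (0 to 1); they miss things now and then, are a little off and sometimes report something else, mostly with a low value. They report only what shows in the picture. A call takes as long as a camera call. They do not tell look-alikes from the thing itself.
- env.search_frame(picture, thing): "xyz" ([x, y, z] in m, in world coordinates, good to about 4 mm: the middle of the surface that is visible of it).
- env.trace(picture, thing): "mask" (480x640 bool, what is visible of it).
The state is a dict: "clock": time; "joint_positions": joint angles; "qvel": joint speeds; "joint_torque": joint torques, N m; "position": TCP position; "tool_rot": TCP orientation; "force": force on the tool from outside, world axes, zero at the start; "wrist_torque": the same for the moment, N m; "opening": opening from 0.0 (shut) to 1.0 (fully open); "finger_force": force on a finger pad.
Only numpy, scipy, OpenCV 4.12 (cv2) and the standard library are available. Lean on these libraries where they do the work, as an engineer would, in place of code of your own. Each camera call takes 0.05 s, during which the arm holds its last target. There are 200 camera calls.

## Task

Take the long straightedge out of the rack, where it stands on edge, turn it down flat onto the black pad and let go of it. Then take it up again and lay it flat on the white imaging board, flush along the cassette's open long side (the one away from the low fence) and sticking out past both ends of the cassette, and after that swing the keeper bar fully shut across it. Leave the other two bars in the rack, do not shift the glass cassette, and leave the small things standing about where they are.

Things in the scene. Friction and masses are not known exactly. Their poses are not given: they have to be found in the camera images.
- straightedge: plain aluminium bar with fine black graduations, 240 x 32 x 10, about 0.2 kg; the longest of three bars in the rack. Origin at its very centre; x along its length, y through its 10 mm thickness, z across its 32 mm width. At the start it stands on a long edge (z up); lying flat, its y is vertical. Either face and either long edge will do.
- rack: fixed white plastic rack. Base 180 (x) x 150 (y) x 12 high, origin at the centre of its underside. Two rows of posts at x = -70 and +70, 10 thick, rising to 32, form three slots 13 wide along x at y = -42, 0, +42; between the rows the bars are free. A bar's lower edge rests 12 mm up, its top edge is 44 mm above the bench. Any bar can be in any slot.
- spacer: plain aluminium bar like the straightedge but only 170 long (x 32 x 10), no graduations, standing on edge in the rack; leave it. Origin at its centre, axes as the straightedge's.
- comb: white plastic gel comb, 170 long x 32 x 10, toothed along its lower side, standing on edge in the rack; leave it. Origin at its centre, axes as the straightedge's.
- pad: fixed flat black rubber pad on the bench, 280 (x) x 140 (y) x 4 thick; origin at the centre of its underside.
- board: fixed white imaging board, 300 (x) x 230 (y) x 8 thick, origin at the centre of its underside. The cassette lies on it from y = 0 to +80, x = -100 to +100, with a low fence behind it (y = 81 to 87) and small stops at its ends, all 17 mm above the bench. The part from y = -115 to 0 is free for the straightedge.
- cassette: glass gel cassette lying loose on the board, 200 (x) x 80 (y) x 12 thick, 0.5 kg, origin at the centre of its underside. Its long side at y = -40 is the open one for the straightedge; the side at y = +40 stands against the fence.
- keeper (a joint): angle of the steel keeper bar about its vertical hinge: 0 = fully shut against its stop, pointing to the board's -y; grows as it opens, counter-clockwise from above, towards the board's +x, up to 1.5. Friction holds it where it is left (0.06 N m). Bar 135 long from the hinge, 18 wide, 8 thick, underside 23 mm above the bench (3 mm over the cassette).
- keeper_hinge (a point): the keeper's hinge axis at the height of the bar's upper face, 31 mm above the bench; at x = -40, y = +97 of the board.
- keeper_knob (a point): top centre of the upright black cylindrical knob on the keeper, 14 in diameter, 30 tall, standing on the bar 115 from the hinge; its top is 61 mm above the bench. It turns with the bar.
- reagent: small bottle, 44 in diameter, 85 tall, stands on the bench; origin under its centre.
- jar: small jar, 48 in diameter, 50 tall, stands on the bench; origin under its centre.
- pen: black marker pen lying on the bench, 120 long along its x, 12 in diameter; origin under its centre.
- beaker: glass beaker, 60 in diameter, 80 tall, stands on the bench; origin under its centre.
There are look-alikes about, which are no part of the job. There is more than one size of the cassette; the one meant has the size given above.

How it is judged:
By the outcome, as a careful person would: the job done as asked, in the order asked, and still so for the second after the job is handed in, with the robot touching nothing.
It also fails if it takes over 72 s, if anything falls off the work surface, if the arm or the gripper's body presses on something with over 40 N, if the wrist force passes 120 N, or if a joint passes its speed limit or range.

## Working session

There is one attempt and no reset: what is moved stays moved. The work goes in short steps, each a Python script; the robot and the scene stay as the last script left them, time stands still between calls to the robot, and variables do not carry over. Pictures are saved under pics/ and viewed, at most 10 in all, crops included, and the job is handed in when it is done.

```bash
mkdir -p pics
cat > h.py <<'E'
import numpy as np, cv2
from scipy.spatial.transform import Rotation as R
from workcell import env
def rot(o): return R.from_euler('xyz',o,degrees=True)
def ray(p,uv):
    d=rot(p["orientation"]).apply([(uv[0]-p["cx"])/p["fx"],-(uv[1]-p["cy"])/p["fy"],-1]); return np.array(p["position"]),d
def at_z(p,uv,z):
    o,d=ray(p,uv); return o+d*(z-o[2])/d[2]
def proj(p,X):
    c=rot(p["orientation"]).inv().apply(np.array(X)-np.array(p["position"])); c=np.atleast_2d(c)
    return np.c_[p["cx"]+p["fx"]*c[:,0]/-c[:,2],p["cy"]-p["fy"]*c[:,1]/-c[:,2]]
E
python3 - <<'E'
from h import *
import pickle
for n in ["scene","side"]:
    p=env.grab_frame(n); cv2.imwrite(f"pics/{n}0.png",p["image"]); pickle.dump(p,open(f"{n}0.pkl","wb"))
    print({k:v for k,v in p.items() if k!="image"})
    for t in ["straightedge","rack","spacer","comb","pad","board","cassette","keeper","keeper_knob","keeper_hinge","reagent","jar","pen","beaker"]:
        r=env.search_frame(p,t); print(t,[(round(x["score"],2),np.round(x["xyz"],3).tolist()) for x in r])
print(env.read_state())
E
```

```text
{'fx': 580.1459345760472, 'fy': 580.1459345760472, 'cx': 318.09547326228835, 'cy': 246.6513964462933, 'position': array([1.3290551 , 0.78000615, 1.18837922]), 'orientation': array([ 45.19423417,  -0.91272072, 135.50089883]), 'shot': 1}
straightedge [(0.57, [0.571, -0.037, 0.038]), (0.15, [0.555, -0.273, 0.005])]
rack [(0.75, [0.581, 0.01, 0.012])]
spacer [(0.74, [0.574, 0.009, 0.036])]
comb [(0.73, [0.569, -0.07, 0.032]), (0.57, [0.532, -0.432, 0.011])]
pad [(0.82, [0.552, -0.275, 0.008])]
board [(0.93, [0.538, 0.223, 0.01]), (0.67, [0.513, 0.278, 0.019]), (0.66, [0.534, 0.441, 0.047])]
cassette [(0.9, [0.513, 0.275, 0.02]), (0.81, [0.24, 0.282, 0.006]), (0.74, [0.783, -0.205, 0.055])]
keeper [(0.58, [0.531, 0.304, 0.032])]
keeper_knob [(0.91, [0.533, 0.308, 0.03])]
keeper_hinge [(0.55, [0.541, 0.223, 0.008])]
reagent [(0.95, [0.774, 0.072, 0.05])]
jar [(0.77, [0.533, 0.441, 0.043])]
pen [(0.6, [0.555, -0.276, 0.004]), (0.47, [0.529, -0.43, 0.012])]
beaker [(0.66, [0.783, -0.201, 0.057]), (0.6, [0.571, -0.073, 0.041])]
{'fx': 574.3514990044672, 'fy': 574.3514990044672, 'cx': 322.2031
[... 1025 characters left out ...]
, 0.053])]
{'clock': 1.5, 'joint_positions': array([ 8.38569998e+01,  2.20419151e+01,  4.50911050e-01, -2.71467624e-05,
       -6.84129262e+01, -1.48174109e+01]), 'qvel': array([-0.10355454, -0.11439837,  0.05402342,  0.10726535,  0.08639554,
        0.03828797]), 'joint_torque': array([-1.76015192e-04, -3.90464509e+01,  1.87621826e+01,  4.22440231e+00,
        1.54897763e-02, -2.01224816e-05]), 'position': array([0.22353572, 0.58361031, 0.19883578]), 'tool_rot': array([ 1.79996194e+02, -9.80723564e-04, -2.09604210e+01]), 'force': array([-0.42292579,  0.68088856, -0.55205643]), 'wrist_torque': array([-0.03826517,  0.02694264, -0.02948547]), 'finger_force': 0.0, 'opening': 0.9973962912045713}
```

View pics/scene0.png

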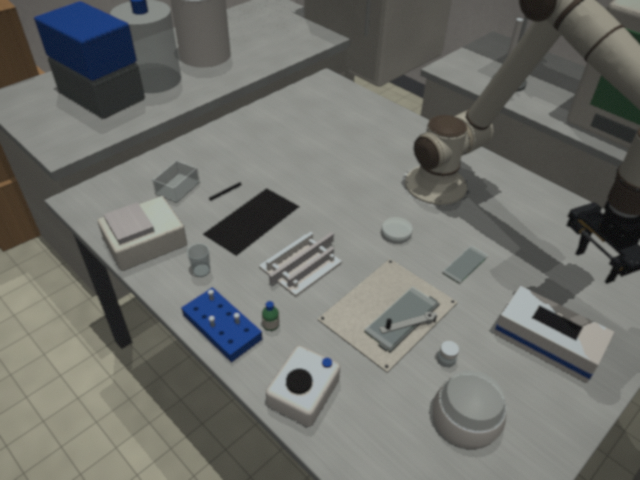

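View pics/side0.png

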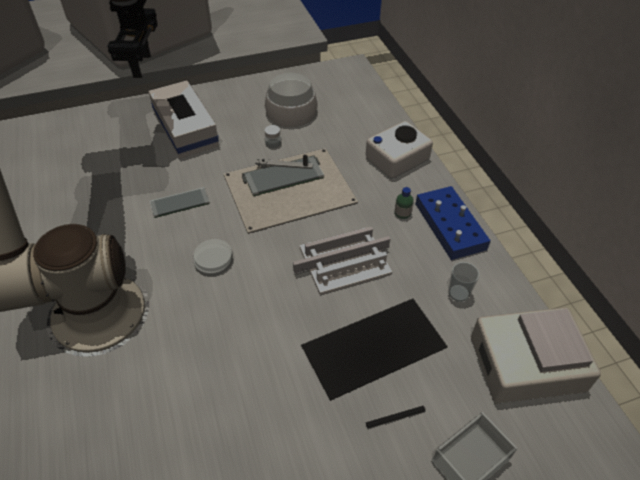

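The side view shows the straightedge (longest bar) in the middle rack slot, from (293,268) to (390,240). The pad is at (375,345). The board is at (290,190), with the cassette at (285,178) and the keeper open along it, hinge at (260,162) and knob at (305,160). Next I'll take close-ups with the wrist camera.

Run:
```python
from h import *
import pickle
s=pickle.load(open("side0.pkl","rb"))
for uv,z in [((225,185),.008),((320,152),.008),((357,200),.008),((250,228),.008),((303,348),.004),((415,300),.004),((446,345),.004),((332,395),.004),((293,268),.044),((390,240),.044),((260,162),.031),((305,155),.061)]: print(uv,at_z(s,uv,z)[:2].round(3))
for n,x,y,z in [("wb",.50,.22,.36),("wr",.55,-.12,.42)]:
    try:
        env.goto([x,y,z],[180,0,15])
    except Exception as e: print(n,repr(e)); continue
    env.dwell(.2)
    p=env.grab_frame("wrist"); cv2.imwrite(f"pics/{n}.png",p["image"]); pickle.dump(p,open(f"{n}.pkl","wb"))
    print({k:v for k,v in p.items() if k!="image"}, env.read_state()["clock"])
print(env.read_state()["joint_positions"])
```

```text
(225, 185) [0.358 0.299]
(320, 152) [0.642 0.345]
(357, 200) [0.671 0.134]
(250, 228) [0.382 0.128]
(303, 348) [ 0.402 -0.236]
(415, 300) [ 0.679 -0.201]
(446, 345) [ 0.692 -0.328]
(332, 395) [ 0.424 -0.357]
(293, 268) [ 0.438 -0.055]
(390, 240) [ 0.681 -0.049]
(260, 162) [0.465 0.333]
(305, 155) [0.579 0.288]
{'fx': 412.7216281399349, 'fy': 412.7216281399349, 'cx': 311.61788340959356, 'cy': 238.21802928014685, 'position': array([0.56960264, 0.23984888, 0.54520829]), 'orientation': array([-1.52466493e+01, -1.29075783e-02, -7.49240180e+01]), 'shot': 3} 3.5167
{'fx': 412.7216281399349, 'fy': 412.7216281399349, 'cx': 311.61788340959356, 'cy': 238.21802928014685, 'position': array([ 0.61991176, -0.09972978,  0.60544449]), 'orientation': array([-1.52254962e+01,  1.20286644e-02, -7.48784838e+01]), 'shot': 4} 5.0833
[ 4.27681451e+00  1.22310559e+01  1.73112759e+01 -2.30950680e-03
 -9.50934301e+01  1.00812328e+02]
```

View pics/wb.png

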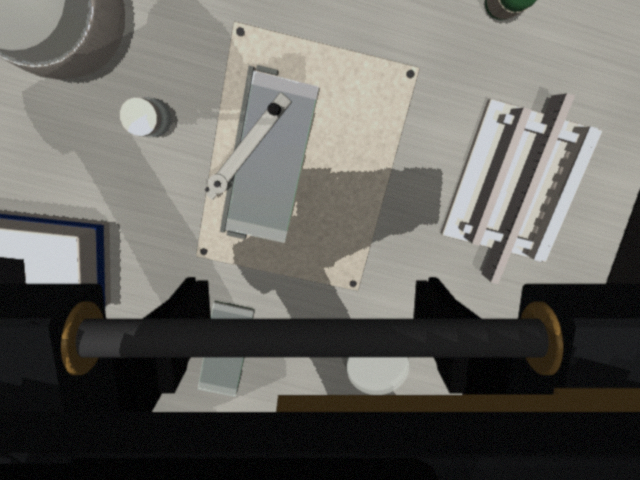

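View pics/wr.png

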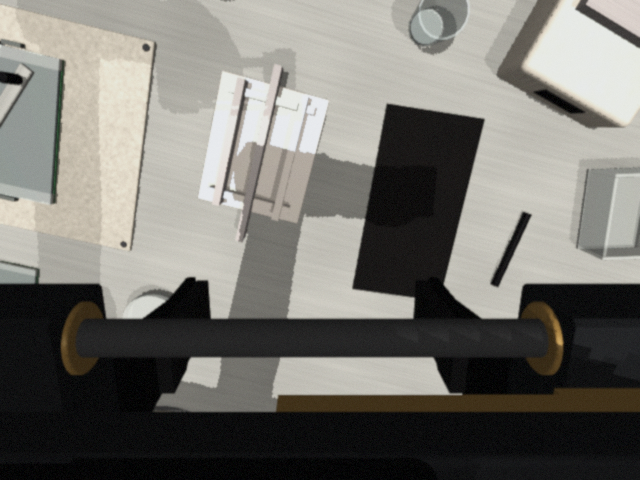

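The wrist views are sharp:
- **Board (wb):** corners at (236,24), (418,70), (355,289) and (199,257). Cassette open side runs (319,87)–(285,242), hinge is at (217,184) and knob at (273,107).
- **Straightedge (wr):** runs (278,67)–(240,240) in the middle slot.
- **Pad (wr):** corners at (387,104), (484,120) and (353,290).

Next I'll convert these to world positions and check the sizes.

Run:
```python
from h import *
import pickle
b=pickle.load(open("wb.pkl","rb")); r=pickle.load(open("wr.pkl","rb"))
def fit(p,uvs,z,loc):
    W=np.array([at_z(p,u,z)[:2] for u in uvs]); L=np.array(loc)/1000
    M=(W-W.mean(0)); N=L-L.mean(0)
    th=np.arctan2((N[:,0]*M[:,1]-N[:,1]*M[:,0]).sum(),(N*M).sum()); c,s=np.cos(th),np.sin(th)
    t=W.mean(0)-np.array([[c,-s],[s,c]])@L.mean(0)
    print(W.round(3).tolist(),"origin",t.round(4),"yaw",np.degrees(th).round(2),"res mm",(1000*(W-t-(np.array([[c,-s],[s,c]])@L.T).T)).round(1).tolist())
fit(b,[(236,24),(418,70),(355,289),(199,257)],.008,[(150,115),(150,-115),(-150,-115),(-150,115)])
fit(b,[(319,87),(285,242),(228,232)],.020,[(100,-40),(-100,-40),(-100,40)])
print("hinge",at_z(b,(217,184),.031),"knob",at_z(b,(273,107),.061))
fit(r,[(278,67),(240,240)],.044,[(120,0),(-120,0)])
fit(b,[(566,95),(496,281)],.044,[(120,0),(-120,0)])
fit(r,[(387,104),(484,120),(353,290)],.004,[(140,70),(140,-70),(-140,70)])
fit(r,[(223,72),(328,99),(200,201),(297,222)],.012,[(90,75),(90,-75),(-90,75),(-90,-75)])
for n,p in(("b",b),("r",r)): cv2.imwrite(f"pics/z{n}.png",cv2.resize(p["image"][50:310,190:460] if n=="r" else p["image"][10:300,190:440],None,fx=2.05,fy=2.05,interpolation=2))
```

```text
[[0.658, 0.356], [0.666, 0.132], [0.373, 0.124], [0.363, 0.343]] origin [0.5151 0.2389] yaw 2.15 res mm [[-2.3, -3.2], [-3.0, 2.4], [3.6, 5.7], [1.7, -4.9]]
[[0.615, 0.243], [0.417, 0.235], [0.411, 0.311]] origin [0.5137 0.278 ] yaw 2.98 res mm [[-0.5, -0.4], [1.3, 2.3], [-0.8, -1.9]]
hinge [0.47127187 0.33540073 0.031     ] knob [0.57790933 0.28672772 0.061     ]
[[0.678, -0.04], [0.443, -0.043]] origin [ 0.5609 -0.0411] yaw 0.69 res mm [[-2.6, -0.0], [2.6, 0.0]]
[[0.679, -0.034], [0.444, -0.041]] origin [ 0.5615 -0.0376] yaw 1.83 res mm [[-2.8, -0.1], [2.8, 0.1]]
[[0.675, -0.193], [0.691, -0.331], [0.398, -0.227]] origin [ 0.5444 -0.2789] yaw 6.9 res mm [[0.5, -0.4], [-1.2, 0.9], [0.7, -0.5]]
[[0.656, 0.034], [0.66, -0.112], [0.476, 0.03], [0.482, -0.114]] origin [ 0.5685 -0.0408] yaw 1.42 res mm [[-0.4, -2.9], [-0.5, 1.6], [-1.0, -2.3], [1.8, 3.6]]
```

View pics/zr.png

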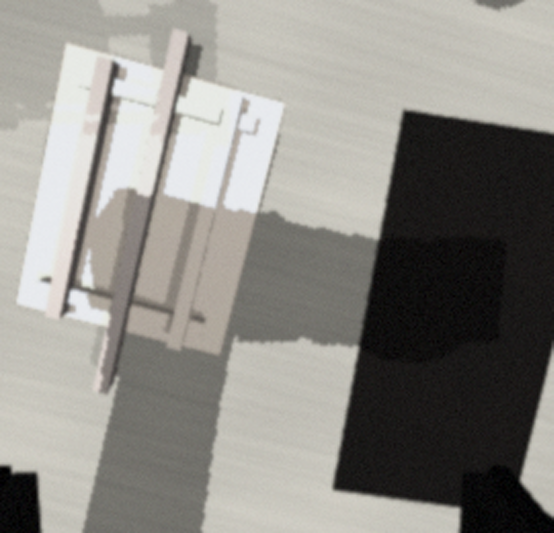

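View pics/zb.png

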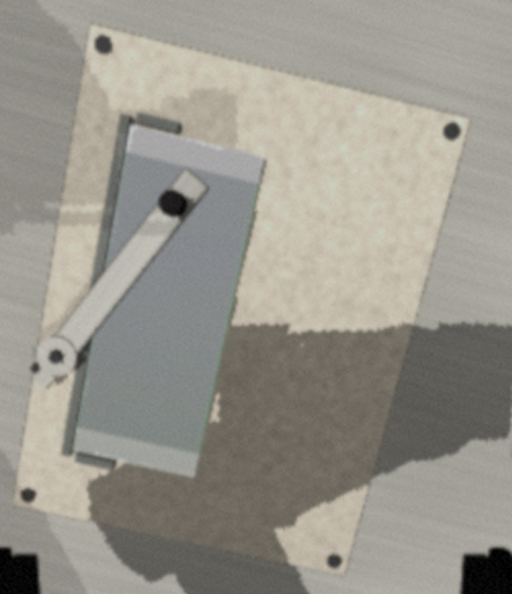

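The rack fits with its middle slot at about (0.561, -0.039), yaw about 1.3°, which agrees with both views. The bar measures 235 against 240, so scale is within 2%. I'll grasp it near its top edge, carry it to the pad, set it down tilted 25° and let it fold flat.

Run:
```python
from h import *
import pickle
Y=1.3
env.gripper_to(.30,40)
env.goto([.561,-.039,.10],[180,0,Y])
print("down",env.move_straight([.561,-.039,.024],rate=.1,force_limit=6),env.read_state()["position"])
env.gripper_to(0.0,40)
s=env.read_state(); print(s["opening"]*87,s["finger_force"],s["force"])
env.move_straight([.561,-.039,.15],rate=.12)
s=env.read_state(); print(s["opening"]*87,s["finger_force"],s["force"],s["clock"])
env.goto([.547,-.295,.10],[155,0,5])
print("touch",env.move_straight([.547,-.295,.012],rate=.06,force_limit=4),env.read_state()["position"],env.read_state()["force"])
p=env.grab_frame("side"); cv2.imwrite("pics/touch.png",cv2.resize(p["image"][200:400,240:500],None,fx=3,fy=3)); print(env.read_state()["clock"])
```

```text
down False [ 0.56167655 -0.03894535  0.02464692]
0.3344960885000045 0.0 [-0.48209603 -0.11245118 -0.55822463]
0.24122665379933433 0.0 [-0.12811142  0.28191803  0.53831868] 10.4
touch False [ 0.5473074  -0.29494763  0.01234609] [-0.75998211  0.36251022  1.01606368]
13.0333
```

View pics/touch.png

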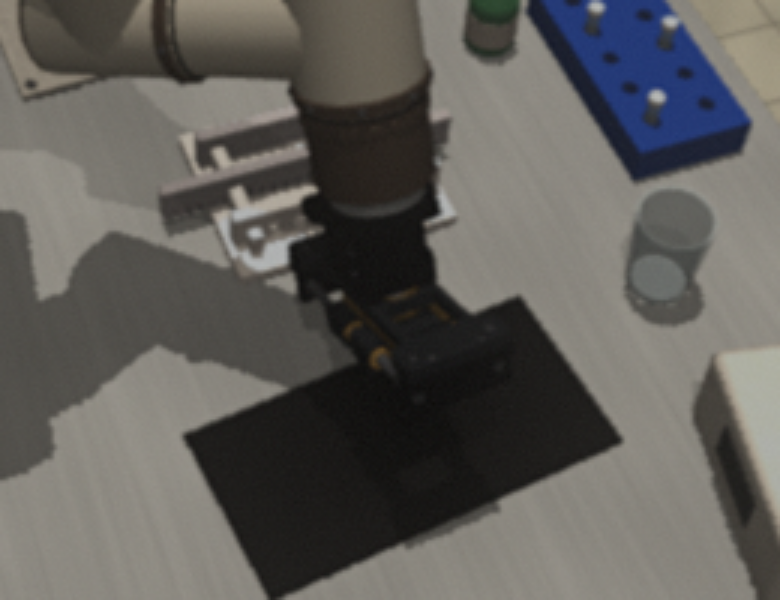

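The fingers shut on nothing: opening is 0 and there is no finger force, and the straightedge is still in the rack's middle slot (crop ~(165,195)). I'll hover over it and compare finger and bar positions.

Run:
```python
from h import *
import pickle
env.move_straight([.547,-.25,.10],rate=.2)
env.gripper_to(.30,40)
env.goto([.561,-.039,.10],[180,0,1.3]); env.dwell(.2)
p=env.grab_frame("wrist"); pickle.dump(p,open("hov.pkl","wb")); q=env.grab_frame("side"); pickle.dump(q,open("hovs.pkl","wb"))
a=p["image"][:400]; b=cv2.resize(q["image"][200:320,260:420],None,fx=2.5,fy=2.5,interpolation=2)
im=np.zeros((600,800,3),np.uint8); im[:300,:]=0
im=np.zeros((600,780,3),np.uint8); im[:400-100,:640]=a[:300]; im[300:600,:400]=b; cv2.imwrite("pics/hov.png",im)
print(p["position"],p["orientation"],env.read_state()["position"],env.read_state()["clock"])
for t in("straightedge","spacer"):
  for c in (p,q):
    r=env.search_frame(c,t); print(t,[(round(x["score"],2),np.round(x["xyz"],3).tolist()) for x in r])
```

```text
[ 0.63262035 -0.03796935  0.2850752 ] [-1.52924103e+01 -2.28825461e-02 -8.87432189e+01] [ 0.56052985 -0.03984632  0.0997055 ] 15.525
straightedge [(0.55, [0.598, -0.041, 0.047])]
straightedge [(0.68, [0.558, -0.048, 0.035]), (0.25, [0.569, -0.09, 0.038]), (0.24, [0.53, 0.304, 0.036])]
spacer [(0.78, [0.593, 0.002, 0.042])]
spacer [(0.83, [0.553, -0.006, 0.034]), (0.52, [0.521, -0.444, 0.01]), (0.5, [0.53, 0.305, 0.033])]
```

View pics/hov.png

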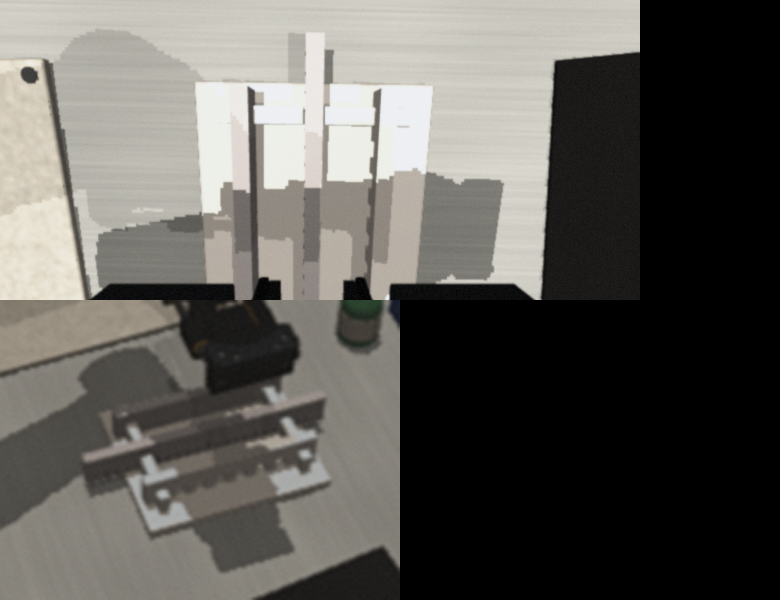

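The fingers straddle the bar: tips are at u=268 and 357, and the bar is at u≈313. So lateral aim is right and the likely error is height. I'll descend further with a force limit, then close and read the opening.

Run:
```python
from h import *
print("down",env.move_straight([.561,-.040,.014],rate=.08,force_limit=5),env.read_state()["position"])
env.gripper_to(0.0,40)
s=env.read_state(); print(s["opening"]*87,s["finger_force"],s["force"],s["clock"])
if s["opening"]*87>4:
  for z in (.018,.022):
    env.gripper_to(.2); env.move_straight([.561,-.040,z],rate=.05); env.gripper_to(0,40)
    s=env.read_state(); print(z,s["position"],s["opening"]*87,s["finger_force"],s["force"],s["clock"])
    if s["opening"]*87<4: break
```

```text
down False [ 0.56152597 -0.03991866  0.01457815]
9.506583467892897 39.977256059646606 [ 0.55509334 -1.10840142  0.97833486] 17.4167
0.018 [ 0.56095235 -0.04009522  0.01800604] 8.17330073194654 39.997966289520264 [-1.23080025 -0.63050734  1.1641528 ] 18.525
0.022 [ 0.56097313 -0.04000535  0.02198504] 0.42002708863010374 0.0 [ 0.11918076  0.56177783 -0.64925085] 19.925
```

Run:
```python
from h import *
env.gripper_to(.26)
print("down",env.move_straight([.561,-.040,.002],rate=.05,force_limit=4),env.read_state()["position"],env.read_state()["force"])
z=env.read_state()["position"][2]
env.move_straight([.561,-.040,z+.003],rate=.05)
env.gripper_to(0.0,45)
s=env.read_state(); print(s["position"],s["opening"]*87,s["finger_force"],s["force"],s["clock"])
env.move_straight([.561,-.040,.12],rate=.12)
s=env.read_state(); print(s["opening"]*87,s["finger_force"],s["force"],s["clock"])
```

```text
down False [ 0.56086884 -0.04006103  0.00160585] [ 0.03870636 -0.00518349  0.42884619]
[ 0.56102081 -0.04003447  0.00471595] 9.404985769145679 44.98872220516205 [ 0.02212141 -0.76211191  0.28341556] 21.8417
9.294290981055196 44.99018847942352 [-0.19582797 -0.48312578 -2.79638701] 22.95
```

The bar is now held: 9.3 mm opening and about 2.3 N of weight. The fingertips reach roughly 10 mm less deep than nominal, so heights will be set by contact. Now for the tilted set-down on the pad.

Run:
```python
from h import *
import pickle
O=[155,0,5]
env.goto([.547,-.303,.06],O)
print("touch",env.move_straight([.547,-.303,-.012],rate=.04,force_limit=3),env.read_state()["position"],env.read_state()["force"])
P=env.read_state()["position"]
env.gripper_to(.2)
tz=rot(env.read_state()["tool_rot"]).apply([0,0,1]); print(tz)
env.move_straight(P-.08*tz,rate=.08)
env.goto([.50,-.28,.25],[180,0,5]); env.dwell(.2)
p=env.grab_frame("wrist"); pickle.dump(p,open("pad.pkl","wb")); cv2.imwrite("pics/pad.png",p["image"]); print(p["position"],p["orientation"],env.read_state()["clock"])
for t in ("straightedge","pad"):
  r=env.search_frame(p,t); print(t,[(round(x["score"],2),np.round(x["xyz"],3).tolist()) for x in r])
r=env.trace(p,"straightedge"); 
for x in r[:2]: print(x["score"],cv2.minAreaRect(np.argwhere(x["mask"])[:,::-1].astype(np.float32)))
```

```text
touch True [ 0.54665897 -0.30306443 -0.00057026] [-0.08685959  0.88836266  3.20754197]
[ 0.03357288 -0.42005203 -0.9068788 ]
[ 0.5719598  -0.27275044  0.43291846] [-1.54845703e+01  8.30820077e-02 -8.49434205e+01] 28.025
straightedge [(0.93, [0.557, -0.279, 0.015]), (0.71, [0.525, -0.434, 0.013])]
pad [(0.73, [0.564, -0.27, 0.006])]
0.63 ((314.5221862792969, 143.4713592529297), (34.59056854248047, 245.4235382080078), 0.8303155303001404)
```

View pics/pad.png

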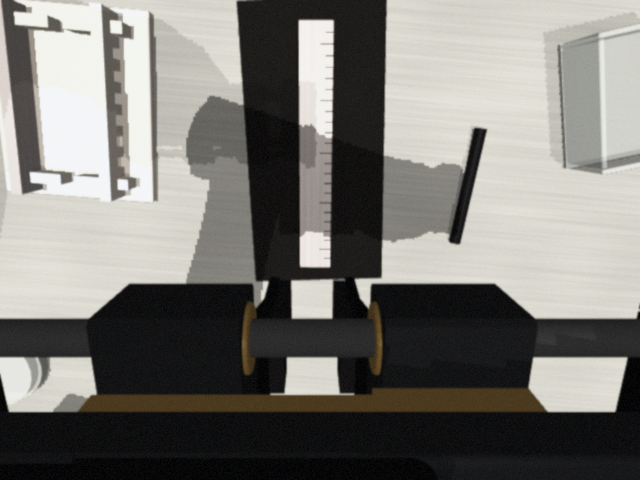

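The straightedge lies flat on the pad, face up, corners at (298,19), (334,19), (331,267) and (300,267). The contact height matched the prediction to 0.1 mm. Now I'll re-grasp it across its width.

Run:
```python
from h import *
import pickle
p=pickle.load(open("pad.pkl","rb"))
W=np.array([at_z(p,u,.014)[:2] for u in [(298,19),(334,19),(331,267),(300,267)]]); print(W.round(4))
c=W.mean(0); d=W[0]+W[1]-W[2]-W[3]; yaw=np.degrees(np.arctan2(d[1],d[0])); print(c,yaw,np.linalg.norm(d)/2, np.linalg.norm(W[0]-W[1]))
env.gripper_to(.58,45)
env.goto([c[0],c[1],.06],[180,0,yaw])
print(env.move_straight([c[0],c[1],-.028],rate=.05,force_limit=4),env.read_state()["position"],env.read_state()["force"])
z=env.read_state()["position"][2]
env.move_straight([c[0],c[1],z+.0015],rate=.05)
env.gripper_to(0,45)
s=env.read_state(); print(s["position"],s["opening"]*87,s["finger_force"],s["force"],s["clock"])
```

```text
[[ 0.6632 -0.2515]
 [ 0.6661 -0.2844]
 [ 0.4262 -0.3059]
 [ 0.4232 -0.2728]]
[ 0.54470957 -0.2786632 ] 5.091287152331482 0.24092709855026703 0.033052278489718694
True [ 0.54461821 -0.27863278 -0.01921882] [-0.77129092  0.54869736  3.95927136]
[ 0.54459605 -0.27865988 -0.01789658] 31.516042676850287 44.99807953834534 [ 0.72266552 -0.17297076 -2.01990677] 31.9833
```

The fingertips touch the pad 23 mm short of the TCP, which explains the first miss. The grip is now firm: 31.5 mm across at 45 N. A finger can't sit between bar and cassette, so I'll set it down 28 mm off the cassette, then push it flush with both fingertips spread along it.

```bash
cat >> h.py <<'E'
O=np.array([.5151,.239]); TH=2.2
def B(x,y): a=np.radians(TH); return O+np.array([[np.cos(a),-np.sin(a)],[np.sin(a),np.cos(a)]])@np.array([x,y])
E
python3 - <<'E'
from h import *
import pickle
P=env.read_state()["position"]
env.move_straight([P[0],P[1],.12],rate=.15)
s=env.read_state(); print(s["opening"]*87,s["force"],s["clock"])
x,y=B(0,-.044)
env.goto([x,y,.08],[180,0,TH])
print(env.move_straight([x,y,-.022],rate=.07,force_limit=4),env.read_state()["position"],env.read_state()["force"])
env.gripper_to(.46)
env.move_straight([x,y,.10],rate=.2)
env.goto([x-.03,y,.22],[180,0,TH]); env.dwell(.15)
p=env.grab_frame("wrist"); pickle.dump(p,open("brd.pkl","wb")); cv2.imwrite("pics/brd.png",p["image"]); print(env.read_state()["clock"])
E
```

```text
31.497327930472654 [ 0.52898679 -0.45846661 -2.18700208] 33.05
True [ 0.51645857  0.19479445 -0.01416517] [0.15643597 0.28197629 3.57783335]
37.9833
```

View pics/brd.png

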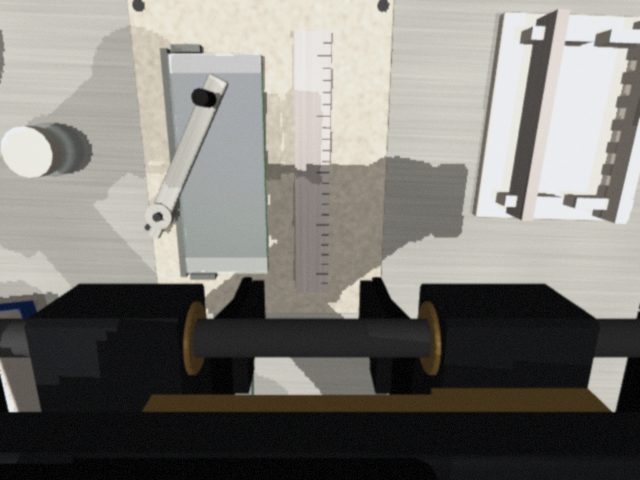

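The bar lies parallel to the cassette on the board: bar corners (294,31), (332,32), (329,291) and (295,291); cassette open edge (265,56)–(267,272); hinge (158,216); knob top ~(199,97). It sticks out past both ends. Now the push.

Run:
```python
from h import *
import pickle
p=pickle.load(open("brd.pkl","rb"))
a=np.radians(TH); Rm=np.array([[np.cos(a),np.sin(a)],[-np.sin(a),np.cos(a)]])
f=lambda u,z:(Rm@(at_z(p,u,z)[:2]-O))*1000
for n,us,z in (("cas",[(265,56),(267,272)],.02),("bar",[(294,31),(332,32),(329,291),(295,291)],.018),("hinge",[(158,216)],.031),("knob",[(199,97)],.061)):
    print(n,[f(u,z).round(1).tolist() for u in us])
edge=np.mean([f((332,32),.018)[1],f((329,291),.018)[1]])/1000
env.gripper_to(.7)
x,y=B(0,edge-.030)
best=min((90,-90),key=lambda d:np.abs((env.inverse_kinematics([x,y,.05],[180,0,TH+d])-env.read_state()["joint_positions"])).max())
env.goto([x,y,.05],[180,0,TH+best]); env.move_straight([x,y,-.011],rate=.1,force_limit=4)
s=env.read_state(); print(best,s["position"],s["force"],s["clock"])
t=B(0,-.030)   # limit
print(env.move_straight([*t,-.011],rate=.035,force_limit=3.2))
s=env.read_state(); print((Rm@(s["position"][:2]-O)*1000).round(1),s["force"],s["clock"])
```

```text
cas [[98.5, -3.4], [-98.2, 0.6]]
bar [[118.4, -28.4], [117.6, -60.7], [-119.2, -60.8], [-119.2, -26.7]]
hinge [[-39.4, 98.1]]
knob [[62.7, 45.1]]
-90 [ 0.51910189  0.14865382 -0.01053417] [ 0.17443185 -0.41155034  0.64073944] 40.7417
True
[ -0.6 -42.7] [0.02435846 0.20917142 0.21063419] 41.9917
```

The push stopped with the finger centre at y=-42.7. With a 9.5 mm half-width that puts the bar about against the cassette edge. I'll confirm with one more gentle nudge.

Run:
```python
from h import *
import pickle
a=np.radians(TH); Rm=np.array([[np.cos(a),np.sin(a)],[-np.sin(a),np.cos(a)]])
t=B(0,-.034)
print(env.move_straight([*t,-.011],rate=.02,force_limit=4.5))
s=env.read_state(); q=Rm@(s["position"][:2]-O); print((q*1000).round(1),s["force"],s["tool_rot"],s["clock"])
env.dwell(.2); print(env.read_state()["force"])
t=B(0,q[1]-.02); env.move_straight([*t,-.011],rate=.1); env.move_straight([*t,.10],rate=.2)
x,y=B(-.03,-.02); env.goto([x,y,.20],[180,0,TH]); env.dwell(.15)
p=env.grab_frame("wrist"); pickle.dump(p,open("brd2.pkl","wb")); 
g=lambda X,Y,z:proj(p,[*B(X,Y),z])[0]
im=p["image"].astype(int)
for X in (-85,-60,-20,40,85):   # profile across the seam
    print(X,[(yy,im[int(round(v)),int(round(u))].tolist()) for yy in range(-44,12,2) for u,v in [g(X/1e3,yy/1e3,.018)]])
print(env.read_state()["clock"])
```

```text
True
[ -1.7 -42.1] [-0.8373298  -0.73594496 -0.43144691] [179.69225819  -0.26819672 -87.81944722] 42.2917
[-0.20785063  0.34379038  0.80488815]
-85 [(-44, [103, 113, 120]), (-42, [105, 115, 122]), (-40, [107, 120, 125]), (-38, [107, 118, 124]), (-36, [115, 128, 132]), (-34, [112, 121, 129]), (-32, [113, 123, 130]), (-30, [114, 116, 124]), (-28, [112, 115, 123]), (-26, [113, 116, 123]), (-24, [114, 117, 123]), (-22, [112, 116, 122]), (-20, [111, 114, 120]), (-18, [112, 113, 120]), (-16, [116, 119, 125]), (-14, [114, 117, 127]), (-12, [110, 113, 120]), (-10, [110, 115, 122]), (-8, [116, 118, 126]), (-6, [114, 119, 123]), (-4, [110, 113, 119]), (-2, [107, 111, 117]), (0, [115, 117, 124]), (2, [175, 180, 179]), (4, [171, 180, 175]), (6, [172, 175, 174]), (8, [173, 180, 177]), (10, [171, 177, 173])]
-60 [(-44, [98, 109, 115]), (-42, [102, 113, 118]), (-40, [107, 116, 123]), (-38, [111, 119, 126]), (-36, [109, 121, 127]), (-34, [111, 123, 130]), (-32, [106, 120, 126]), (-30, [104, 112, 118]), (-28, [97, 98, 106]), (-26, [95, 98, 105]), (-24, [98, 104, 107]), (-22, [112, 117, 124]), (-20, [
[... 1652 characters left out ...]
4, 150]), (10, [160, 156, 152])]
85 [(-44, [198, 216, 223]), (-42, [197, 212, 220]), (-40, [194, 210, 220]), (-38, [195, 211, 219]), (-36, [197, 214, 221]), (-34, [199, 217, 223]), (-32, [137, 150, 157]), (-30, [169, 178, 187]), (-28, [211, 215, 221]), (-26, [213, 218, 223]), (-24, [212, 216, 222]), (-22, [213, 219, 224]), (-20, [212, 217, 224]), (-18, [211, 216, 222]), (-16, [214, 218, 221]), (-14, [212, 217, 223]), (-12, [209, 215, 221]), (-10, [206, 213, 219]), (-8, [216, 221, 222]), (-6, [216, 221, 223]), (-4, [213, 218, 223]), (-2, [215, 218, 221]), (0, [210, 215, 220]), (2, [163, 168, 162]), (4, [170, 170, 167]), (6, [168, 165, 163]), (8, [172, 169, 167]), (10, [171, 171, 170])]
45.075
```

No board shows between bar (y −31 to +1) and glass at any of five places along the seam, so it is flush. Now the keeper: knob at r≈115 and 62.6°. I'll hold it lightly and sweep the arc to the stop.

```bash
cat > k.py <<'E'
from h import *
H=np.array([-.0398,.0975])
a=np.radians(TH); Rm=np.array([[np.cos(a),np.sin(a)],[-np.sin(a),np.cos(a)]])
def pose(deg,z): 
    f=np.radians(deg); k=H+.115*np.array([np.sin(f),-np.cos(f)]); return [*B(*k),z],[180,0,TH+deg-90]
def ang():
    q=Rm@(env.read_state()["position"][:2]-O)-H; return np.degrees(np.arctan2(q[0],-q[1])),np.linalg.norm(q)*1000
E
python3 - <<'E'
from k import *
env.gripper_to(.32,6)
z=.017
env.goto(*pose(63,.09))
print("down",env.move_straight(pose(63,z)[0],rate=.1,force_limit=4),env.read_state()["position"])
env.gripper_to(0.0,6)
s=env.read_state(); print(s["opening"]*87,s["finger_force"],s["force"],s["clock"])
if s["opening"]*87>8:
    for d in list(range(54,5,-8))+[2,-2,-5]:
        P,o=pose(d,z); h=env.move_straight(P,o,rate=.07,force_limit=12 if d>4 else 7)
        if h: break
    s=env.read_state(); print(d,h,ang(),s["opening"]*87,s["force"],s["clock"])
E
```

```text
down False [0.57655999 0.28702743 0.01790153]
13.643415870523846 6.000269204378128 [-0.47706326  0.26583076  1.67552514] 47.9083
-2 True (np.float64(-0.20594263328480686), np.float64(114.58421768522747)) 14.347663833709445 [12.3883328  -6.37249425 -4.60237226] 51.0917
```

The stop was met at −0.2° with a 12 N reaction. I'll release, lift clear and verify numerically.

Run:
```python
from k import *
P=env.read_state()["position"]
env.gripper_to(.32); env.move_straight([P[0],P[1],.11],rate=.15)
x,y=B(-.04,-.03); env.goto([x-.04,y,.24],[180,0,TH]); env.dwell(.2)
p=env.grab_frame("wrist"); im=p["image"].astype(int)
for t in ("keeper_knob","straightedge","cassette"):
    for r in env.trace(p,t)[:2]:
        m=np.argwhere(r["mask"])[:,::-1].astype(np.float32); c=cv2.minAreaRect(m)
        z={"keeper_knob":.03}.get(t,.019); bx=[(Rm@(at_z(p,u,z)[:2]-O)*1000).round(0).tolist() for u in cv2.boxPoints(c)]
        print(t,round(r["score"],2),bx)
g=lambda X,Y,z:proj(p,[*B(X/1e3,Y/1e3),z])[0].round().astype(int)
def row(X,ys,z): print(X,[(int(yy),im[v,u].sum()//3) for yy in ys for u,v in [g(X,yy,z)]])
def col(Y,xs,z): print("y",Y,[(int(xx),im[v,u].sum()//3) for xx in xs for u,v in [g(xx,Y,z)]])
for Y in (60,20,-30): col(Y,range(-66,-14,3),.031)      # keeper bar across: expect -49..-31
for X in (-90,-70,20,85): row(X,range(-40,10,3),.018)
col(-12,list(range(-130,-105,3))+list(range(105,130,3)),.018)
for X in (0,): row(X,range(70,95,3),.02)
dark=(im.max(2)<60); print("knob dark px", [ (Rm@(at_z(p,u,.061)[:2]-O)*1000).round(1).tolist() for u in [np.median([(c,r) for r,c in np.argwhere(dark) if np.hypot(*(np.array([c,r])-g(-40,-18,.061)))<25],axis=0)]])
s=env.read_state(); print(s["position"],s["force"],s["clock"])
```

```text
keeper_knob 0.57 [[-28.0, 118.0], [-28.0, -37.0], [-51.0, -37.0], [-51.0, 120.0]]
straightedge 0.88 [[99.0, 2.0], [100.0, -29.0], [-120.0, -33.0], [-121.0, 3.0]]
cassette 0.94 [[99.0, 82.0], [101.0, 2.0], [-99.0, 0.0], [-101.0, 92.0]]
y 60 [(-66, np.int64(166)), (-63, np.int64(167)), (-60, np.int64(168)), (-57, np.int64(167)), (-54, np.int64(168)), (-51, np.int64(168)), (-48, np.int64(146)), (-45, np.int64(193)), (-42, np.int64(198)), (-39, np.int64(199)), (-36, np.int64(198)), (-33, np.int64(194)), (-30, np.int64(152)), (-27, np.int64(170)), (-24, np.int64(168)), (-21, np.int64(170)), (-18, np.int64(171)), (-15, np.int64(171))]
y 20 [(-66, np.int64(167)), (-63, np.int64(168)), (-60, np.int64(169)), (-57, np.int64(169)), (-54, np.int64(172)), (-51, np.int64(168)), (-48, np.int64(140)), (-45, np.int64(187)), (-42, np.int64(195)), (-39, np.int64(195)), (-36, np.int64(193)), (-33, np.int64(196)), (-30, np.int64(153)), (-27, np.int64(171)), (-24, np.int64(172)), (-21, np.int64(168)), (-18, np.int64(170)), (-15, np.int64(169))]
y -30 [(-66, np.int64(129)), (-63, np.int64(134)), (-60, np.i
[... 1815 characters left out ...]
)]
y -12 [(-130, np.int64(127)), (-127, np.int64(129)), (-124, np.int64(136)), (-121, np.int64(195)), (-118, np.int64(174)), (-115, np.int64(130)), (-112, np.int64(130)), (-109, np.int64(129)), (-106, np.int64(132)), (105, np.int64(0)), (108, np.int64(3)), (111, np.int64(5)), (114, np.int64(3)), (117, np.int64(12)), (120, np.int64(22)), (123, np.int64(9)), (126, np.int64(18)), (129, np.int64(7))]
0 [(70, np.int64(171)), (73, np.int64(172)), (76, np.int64(169)), (79, np.int64(168)), (82, np.int64(154)), (85, np.int64(122)), (88, np.int64(199)), (91, np.int64(202)), (94, np.int64(199))]
knob dark px [[-38.2, -18.0]]
[0.43628659 0.20747659 0.23988678] [ 0.58766739 -0.11692621 -0.55800073] 54.25
```

The bar is flush and centred (end at −119), and the keeper runs straight along the board's −y at x≈−39, with the knob at (−38,−18). I'm handing in.

```bash
python3 -c "
from h import *
print(env.close_job())"
```

```text
the job is handed in; nothing more can be done
None
```

I handed the job in at about 54 s on the robot clock: the straightedge was laid flat on the pad and released, then set flush along the cassette's open side past both ends, and the keeper was swung shut against its stop.

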